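Hold the sealer's key switch turned

TASK

The bench equipment is enabled by a spring-return key switch, the grey box with the key slot in its top. Take the round-headed key out of the wooden key block, push it down into the slot past the pins until it is fully home (wiggle it left and right if the core inside is out of line and it stops half way), then turn it a quarter turn clockwise as seen from above, and finish still gripping the key and holding it turned. Leave the square-headed key in the block and do not push the other things on the table about.

Things in the scene. Friction and masses are not known exactly. Their poses are not given: they have to be found in the camera images.
- round_key: key to use, upright in the key block, 87 mm long. Origin: centre of the bit's underside (lower end); z up the shank. Bit 5 mm (x) by 22 mm (y), 12 mm high, symmetric (half a turn makes no difference). Shank 5 mm diameter. Head: black flat disc, 34 mm diameter in the y-z plane, 9 mm thick along x, centre at z = 70 mm; grip across the 9 mm. 50 g. May lean up to 4 degrees; flat pads straighten it
- square_key: the other key, not to be used: same bit and shank, but a rectangular black head 30 mm wide (y), 34 mm high, 9 mm thick; it stands in the other slot of the key block; origin and axes as for the round key
- key_block: wooden block, fixed, 60 (x) by 140 (y) by 38 mm high on a 66 by 146 mm foot; origin: centre of its underside. Two slots in its top, 6.6 (x) by 24 mm (y), 28 mm deep, at y = +32 and -32 mm, a key standing in each with its underside 10 mm above the block's underside and its axes parallel to the block's; which key is in which slot varies
- switch_box: grey key switch box, fixed, 114 (x) by 134 (y) by 70 mm high, aluminium top plate 8 mm thick, a mounting ear at its +y and -y sides; origin: centre of its underside, z up. Keyway in the middle of the top; below the plate a free space 14 mm high, where the key's bit can turn, then the core. A key's underside stops 48 mm above the box's underside if the core is out of line; fully home at 35 mm
- keyway (a point): centre of the keyway's mouth, level with the box's top; axes as the box. Slot 7.6 mm (x) by 25.6 mm (y), mouth chamfered 2.5 mm all round; the key enters with its x axis parallel to the box's, either way round. In the plate a sprung round pin stands out about 3.5 mm from each end of the slot; the bit pushes both aside with about 4 to 9 N of downward push
- lock_core (a joint): angle of the core (slot as the keyway's, 13 mm deep): 0 = in line with the keyway, positive = turned clockwise seen from above, stop at 1.62 rad. Starts up to 0.32 rad out of line either way and sticks there (friction 0.04 N m). A spring of 0.07 N m per rad turns it back when let go. The bit has about 0.11 rad of play in it either way
- tape_roll: bystander: the brown tape roll lying flat between the box and the key block or just behind, the nearer of the two on the table, 105 mm diameter, 48 mm high, origin under its centre
- ink_pad: bystander: dark blue flat ink pad tin, the one nearest the robot, 64 x 97 x 19 mm, origin under its centre
- label_roll: bystander: the white label roll behind the box or the key block, the nearer of the two on the table, standing on its end face, 69 mm diameter, 50 mm high, origin under its centre
Not all that is in view belongs to the job. Leave any orange look-alike of the round_key alone.

How it is judged:
On the way, in this order (a step that is already met when the one before it is completed fails the run):
1. the round-headed key is lifted clear of the block (height (world z) of round_key above 0.05 m), for 0.1 s.
2. the key is fully home in the lock, before the quarter turn (z of round_key in the frame of switch_box between 0.03 and 0.04 m and horizontal distance between round_key and keyway below 0.005 m and angle between round_key's own z axis and vertical below 0.15 rad and value of joint lock_core below 0.9 rad), for 0.05 s.
At the end, for the whole second after the job is handed in: the round-headed key is fully home (its underside 30 to 40 mm above the box's underside, within 5 mm of the keyway's axis, tilt under 0.15 rad), the core is held turned by more than 1.3 rad, the fingers still grip the key (over 2 N) and it is at rest (z of round_key in the frame of switch_box between 0.03 and 0.04 m and horizontal distance between round_key and keyway below 0.005 m and angle between round_key's own z axis and vertical below 0.15 rad and value of joint lock_core above 1.3 rad and contact force between the fingers and round_key above 2 N and linear speed of round_key below 0.03 m/s); the arm keeps its last pose, push and grip.
It fails at once if the brown tape roll is pushed more than 30 mm from its place (distance of tape_roll from where it was at the start of the episode above 0.03 m).
It fails at once if the ink pad is pushed more than 30 mm from its place (distance of ink_pad from where it was at the start of the episode above 0.03 m).
It fails at once if the label roll is pushed more than 30 mm from its place (distance of label_roll from where it was at the start of the episode above 0.03 m).
It fails at once if the square-headed key is moved more than 20 mm (distance of square_key from where it was at the start of the episode above 0.02 m).
It also fails if it takes over 46 s, if anything falls off the work surface, if the arm or the gripper's body presses on something with over 40 N, if the wrist force passes 120 N, or if a joint passes its speed limit or range.

ROBOT

A 6-joint arm with a two-finger parallel gripper is mounted at the origin on a cart in front of the work surface, level with it; the furniture and walls round the work are solid. World frame = base frame: x ahead of the robot, y to its left, z up, the work surface at z = 0. Lengths are in m, angles in rad, forces in N, time in s.
With the tool pointing down it reaches from about 0.375 to 0.9 m from the base axis. Payload 3.1 kg.
Tool frame: the origin (TCP) lies at the very end of the fingers, on their centre line; the grasp point (between the pads) lies 19 mm behind it (manip.pinch_z is the distance from the TCP to the grasp point, in m); z points along the fingers, y is the direction in which the jaws open and shut (so a half turn about z gives the same grasp; the last joint's range is limited). The gripper opens to 85 mm and grips with 20 to 120 N. Pads are 22 mm wide; open, the fingers measure 114 mm over their backs; the gripper's body (76 mm by 85 mm) begins 54 mm behind the grasp point. The pads swing forward as they close: fully open they stand 13 mm farther back than shut.
Start: joints at [1.117, 0.527, 1.433, -0, 1.181, -0.178], TCP at [0.17, 0.602, 0.231] pointing down, gripper open.
Joint ranges: [-3.08, 3.08], [-0.75, 2.2], [0.22, 2.44], [-1.43, 4.57], [0, 2.65], [-2.85, 2.85]. Speed limits (rad/s): [2.79, 2.79, 3.14, 3.14, 3.14, 3.14].

INTERFACE

Orientations are given as a unit quaternion [x, y, z, w].
In Python, from station import manip gives the robot as it stands.
- The arm moves only by the tool drive_tool, never from a script. Its argument "increments" is a list of rows, each a list of 7 numbers: the closure in counts, from 0 (fully open) to 255 (shut), then the shift along the tool's x, y, z in cm, then the turn, a rotation vector about the tool's x, y, z in rad. A call has 1 to 20 rows; each row is the pose to reach, as a shift and turn from the pose commanded when the call began, along the tool's axes at that moment; what a row does not reach only later rows make up. A row lasts 1/10 s, in which the tool goes at most 50 mm and 8.59 degrees, less where a joint would pass 70% of its speed; a pose out of reach is approached as far as the arm can. A call with a gripper value outside its range is refused whole. The fingers move at their own pace and stop on an object; "force" is the grip in N (left out, the last holds). Time passes only in rows, so rows that repeat a pose let the fingers close. It gives the time, the measured TCP pose, the force and the opening at its end, in the units of the state.
- manip.sense(): the state, without advancing time (a new reading comes with each control period).
- manip.snapshot(name): name is "scene" or "top" or "wrist"; returns the picture (480x640x3 uint8, red, green, blue); there is no depth.
- manip.camera_model(name): a dict with "mtx" (3x3 intrinsics, pixels), "cam_to_world" (4x4, takes a point from camera to world coordinates). Camera axes: x right, y down, z forward; pixel columns grow to the right and rows downward; lengths in m; the calibration is good to about 2 mm. A picture is of the moment at which its call begins: read the wrist's pose just before it. camera_model takes no time and is no camera call; for the wrist camera it gives the pose at the moment of the call.
- manip.sign_off(): hands the job in, once; it reports no verdict.
The state is a dict: "t": time; "q": joint angles; "qd": joint speeds; "tau": joint torques, N m; "tcp_pos": TCP position; "tool_rot": TCP orientation; "force": force on the tool from outside, world axes, zero at the start; "ft_torque": the same for the moment, N m; "finger_gap": opening from 0.0 (shut) to 1.0 (fully open).
Only numpy, scipy, OpenCV 4.12 (cv2) and the standard library are available. Lean on these libraries where they do the work, as an engineer would, in place of code of your own. Each camera call takes 0.05 s, during which the arm holds its last target. There are 200 camera calls.

## Working session

There is one attempt and no reset: what is moved stays moved. The work goes in short steps, Python scripts to look and compute and a tool call to move; the robot and the scene stay as the last step left them, time stands still between calls to the robot, and variables do not carry over. Pictures are saved under pics/ and viewed, about 8 in all and at most 12, crops included, and the job is handed in when it is done.

Besides the shell and the picture viewer there is one more tool, called after "Emit:" as name(argument=value, ...), one argument or row to a line, values as JSON. drive_tool: Moves the arm, as the interface text tells. Its arguments: {"type":"object","properties":{"increments":{"type":"array","items":{"type":"array","items":{"type":"number"}}},"force":{"type":"number"}},"required":["increments"]}

```bash
ls; mkdir -p pics; python3 - <<'E'
from station import manip
import cv2
print(manip.sense())
for n in ("scene","top"):
    im=manip.snapshot(n); cv2.imwrite(f"pics/{n}0.png",im[:,:,::-1])
    print(n,manip.camera_model(n))
E
```

```text
pics
{'t': 0.0, 'q': array([ 1.11749848e+00,  5.28471283e-01,  1.43389469e+00, -1.47565337e-05,
        1.18139047e+00, -1.78514397e-01]), 'qd': array([-0.00068628,  0.00136166,  0.00069165, -0.0004473 , -0.00075071,
       -0.00047637]), 'tau': array([ 3.76825074e-04, -4.42348766e+01, -1.78025830e+01, -1.61308785e-04,
        8.41820467e-03,  6.82475623e-07]), 'tcp_pos': array([0.1692548 , 0.60090814, 0.23033289]), 'tool_rot': array([ 1.36957026e-01,  9.90576399e-01, -1.03047501e-03, -3.29634833e-04]), 'force': array([ 0.9152527 , -0.40215713,  0.49288638]), 'ft_torque': array([ 0.01797425,  0.07773772, -0.07024567]), 'finger_gap': 1.0058906457314634}
scene {'mtx': array([[585.17716585,   0.        , 311.47692233],
       [  0.        , 585.17716585, 242.10490739],
       [  0.        ,   0.        ,   1.        ]]), 'cam_to_world': array([[-0.89724738, -0.26069078,  0.356353  ,  0.23381408],
       [-0.44140367,  0.51044367, -0.73797701,  0.72930873],
       [ 0.01048567, -0.81944346, -0.57306411,  0.65189626],
       [ 0.        ,  0.        ,  0.        ,  1.        ]])}
top {'mtx': array([[528.26264282,   0.        , 319.01381377],
       [  0.        , 528.26264282, 239.52328052],
       [  0.        ,   0.        ,   1.        ]]), 'cam_to_world': array([[-0.1189854 , -0.96688636,  0.22577253,  0.33211105],
       [-0.99289372,  0.11635601, -0.02496683,  0.0313538 ],
       [-0.0021299 , -0.22713882, -0.97386006,  1.12918912],
       [ 0.        ,  0.        ,  0.        ,  1.        ]])}
```

View pics/scene0.png

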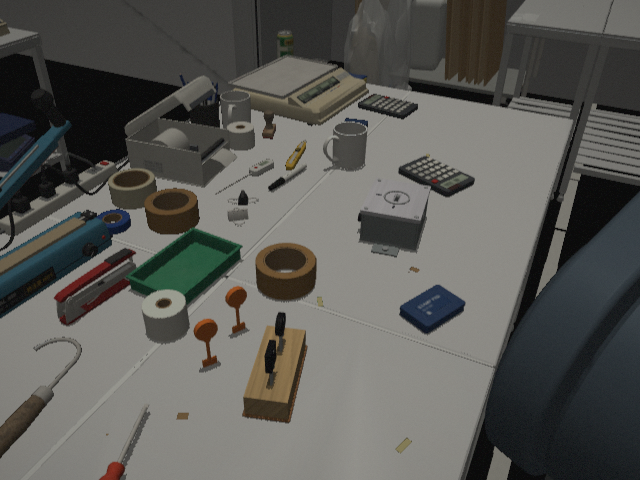

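View pics/top0.png

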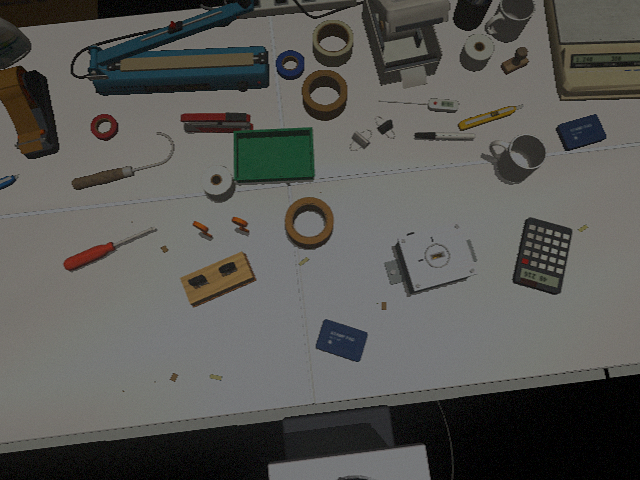

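The scene shows the wooden block at (275,370), with black heads at (281,324) and (271,356). Two orange look-alikes stand at (235,297) and (206,330). The grey box is at (395,215). In the top view the block is at (218,279), the heads at (198,281) and (228,268), and the box at (437,257). Next I'll enlarge these areas to tell which key is which.

```bash
python3 - <<'E'
import cv2,numpy as np
s=cv2.imread("pics/scene0.png");t=cv2.imread("pics/top0.png")
R=lambda a,w,h:cv2.resize(a,(w,h),interpolation=cv2.INTER_CUBIC)
a=R(s[300:420,230:330],400,480); b=R(t[240:315,170:270],400,300); c=R(t[205:305,375:500],400,320)
m=np.zeros((600,800,3),np.uint8); m[:480,:400]=a; m[:300,400:]=b; m[300:600,400:]=c[:300]
m=cv2.convertScaleAbs(m,alpha=1.8)
cv2.imwrite("pics/m1.png",m)
E
```

```text
(no output)
```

View pics/m1.png

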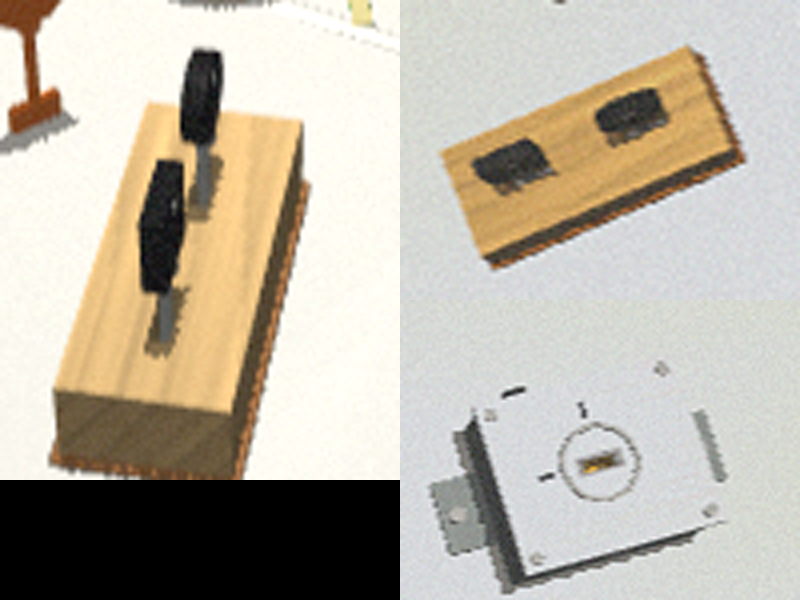

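In the enlarged crop the far head (scene (281,324), top (228,268)) has a round outline and the near one (scene (271,356), top (198,281)) is rectangular. The far one, on the lower-y side, is therefore the round key. The orange ones are look-alikes and stay where they are. Next is measuring.

```bash
cat > h.py <<'E'
import cv2,numpy as np
from station import manip
def ray(cam,uv):
    M=cam["cam_to_world"]; d=np.linalg.inv(cam["mtx"])@np.array([uv[0],uv[1],1.]); return M[:3,3],M[:3,:3]@d
def onplane(cam,uv,z):
    o,d=ray(cam,uv); return o+d*(z-o[2])/d[2]
def proj(cam,P):
    M=np.linalg.inv(cam["cam_to_world"]); p=cam["mtx"]@(M[:3,:3]@np.asarray(P)+M[:3,3]); return p[:2]/p[2]
def fitrect(mask,cam,z):
    c=max(cv2.findContours(mask,cv2.RETR_EXTERNAL,cv2.CHAIN_APPROX_NONE)[0],key=cv2.contourArea)
    p=np.array([onplane(cam,q[0],z)[:2] for q in c],np.float32)
    return cv2.minAreaRect(p*1000)
E
python3 - <<'E'
from h import *
cam=manip.camera_model("top"); t=cv2.imread("pics/top0.png"); hsv=cv2.cvtColor(t,cv2.COLOR_BGR2HSV)
roi=np.zeros(t.shape[:2],np.uint8); roi[245:310,175:262]=255
wood=cv2.inRange(hsv,(8,60,95),(25,255,255))&roi
wood=cv2.morphologyEx(wood,cv2.MORPH_CLOSE,np.ones((15,15)))
print("block",fitrect(wood,cam,.038))
roi[:]=0; roi[215:300,395:485]=255
print("box sample",t[240,420],t[225,400],t[290,420],t[300,480])
top=cv2.inRange(hsv,(0,0,0),(180,255,255))
dark=cv2.inRange(hsv,(0,0,0),(180,255,70))
r=np.zeros_like(roi); r[240:275,420:455]=255
for (u,v) in [(375+97/3.2*1, 0)]: pass
# keyway from crop: slot centre (601,462)-(400,300) over 3.2
kw=np.array([375+201/3.2,205+162/3.2]); print("kw",kw,onplane(cam,kw,.07))
c=[(478,400),(523,578),(725,520),(688,350)]
for x,y in c:
    print(onplane(cam,(375+(x-400)/3.2,205+(y-300)/3.2),.07)*1000)
for x,y in [(630,112),(512,162)]:
    print("head",onplane(cam,(170+(x-400)/4,240+y/4),.08)*1000)
for p in [(.17+0,0,0)]: pass
E
```

```text
block ((528.0949096679688, 223.66943359375), (67.69165802001953, 143.22943115234375), 17.09759521484375)
box sample [124 123 121] [117 121 117] [33 32 30] [119 122 119]
kw [437.8125 255.625 ] [ 0.51511852 -0.2327874   0.07      ]
[ 564.75409445 -161.07560242   70.        ]
[ 447.60383412 -171.51452821   70.        ]
[ 468.78118964 -304.37464208   70.        ]
[ 581.45305617 -301.33208677   70.        ]
head [538.87989736 194.53256056  80.        ]
head [520.59553181 255.28491918  80.        ]
```

```bash
cat >> h.py <<'E'
def row(cur,th,tgt,th2):
    """shift (cm) along tool axes and turn for a downward tool; th = heading of tool y"""
    d=np.subtract(tgt,cur); x=np.array([-np.sin(th),np.cos(th),0]); y=np.array([np.cos(th),np.sin(th),0])
    return np.round([100*d@x,100*d@y,-100*d[2],th-th2],3)
def heading(s=None):
    from scipy.spatial.transform import Rotation as R
    m=R.from_quat((s or manip.sense())["tool_rot"]).as_matrix(); return np.arctan2(m[1,1],m[0,1])
E
python3 -c "
from h import *
th=heading();print(th,row((.17,.602,.231),th,(.525,.2,.24),.295))
print(manip.camera_model('wrist'))"
```

```text
1.2959429263789313 [-45.078 -29.056  -0.9     1.001]
{'mtx': array([[429.03538422,   0.        , 321.85067063],
       [  0.        , 429.03538422, 242.93561948],
       [  0.        ,   0.        ,   1.        ]]), 'cam_to_world': array([[ 0.27114459,  0.91540279,  0.29752034,  0.09290083],
       [ 0.96253739, -0.25737005, -0.08533717,  0.6223734 ],
       [-0.00154506,  0.30951316, -0.9508939 ,  0.37362634],
       [ 0.        ,  0.        ,  0.        ,  1.        ]])}
```

Emit:
drive_tool(
  increments=[
    [0,-45.1,-29.1,-0.9,1.0],
    [0,-45.1,-29.1,-0.9,1.0],
  ],
)

```text
validation failed for argument at $.in...
```

Emit:
drive_tool(
  increments=[
    [0,-45.1,-29.1,-0.9,0,0,1.0],
    [0,-45.1,-29.1,-0.9,0,0,1.0],
    [0,-45.1,-29.1,-0.9,0,0,1.0],
    [0,-45.1,-29.1,-0.9,0,0,1.0],
    [0,-45.1,-29.1,-0.9,0,0,1.0],
    [0,-45.1,-29.1,-0.9,0,0,1.0],
    [0,-45.1,-29.1,-0.9,0,0,1.0],
    [0,-45.1,-29.1,-0.9,0,0,1.0],
    [0,-45.1,-29.1,-0.9,0,0,1.0],
    [0,-45.1,-29.1,-0.9,0,0,1.0],
    [0,-45.1,-29.1,-0.9,0,0,1.0],
    [0,-45.1,-29.1,-0.9,0,0,1.0],
    [0,-45.1,-29.1,-0.9,0,0,1.0],
    [0,-45.1,-29.1,-0.9,0,0,1.0],
    [0,-45.1,-29.1,-0.9,0,0,1.0],
    [0,-45.1,-29.1,-0.9,0,0,1.0],
  ],
)

```text
t: 1.7
tcp_pos: [0.5237, 0.2002, 0.2403]
tool_rot: [0.594, 0.804, -0.0, -0.0]
force: [-0.7, -0.5, 0.1]
finger_gap: 1.001
```

```bash
python3 -c "
from h import *
cam=manip.camera_model('wrist')
im=manip.snapshot('wrist')[:,:,::-1]; cv2.imwrite('pics/w1.png',im)
np.savez('w1.npz',**cam)
s=manip.sense();print(s['t'],s['tcp_pos'],heading(s),s['q'])
for P in [(.538,.194,.097),(.538,.194,.08)]: print(proj(cam,P))
cv2.imwrite('pics/w1.png',cv2.convertScaleAbs(im,alpha=1.3))"
```

```text
1.75 [0.52390838 0.20007811 0.24037561] 0.2978935837404906 [ 1.65523464e-01  4.30282445e-01  1.58527994e+00  7.39461026e-05
  1.12622417e+00 -1.32401920e-01]
[338.90429826 237.45833535]
[338.02345313 230.60863297]
```

View pics/w1.png

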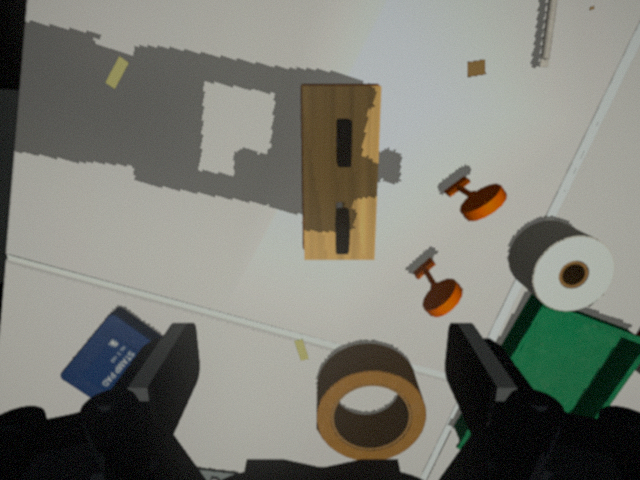

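The wrist view shows the block with two heads at (344,142) (square, larger y) and (343,230) (round). The tape roll is at (372,410), the ink pad at (110,350), and the orange look-alikes at (480,200) and (442,298). Next I'll localise the round head and check clearance to the nearest orange key.

```bash
python3 - <<'E'
from h import *
cam=dict(np.load('w1.npz')); im=cv2.imread('pics/w1.png'); hsv=cv2.cvtColor(im,cv2.COLOR_BGR2HSV)
roi=np.zeros(im.shape[:2],np.uint8); roi[95:258,320:362]=255
dark=cv2.inRange(hsv,(0,0,0),(180,255,50))&roi
n,l,st,ce=cv2.connectedComponentsWithStats(dark)
for i in range(1,n):
    if st[i,4]>60:
        pts=cv2.findNonZero((l==i).astype(np.uint8)); r=cv2.minAreaRect(pts)
        print(st[i],ce[i],r, [onplane(cam,ce[i],z)[:2].round(4) for z in (.08,.09)])
for uv in [(302,86),(304,259),(381,85),(375,259)]: print(onplane(cam,uv,.038))
sc=manip.camera_model('scene'); tc=manip.camera_model('top')
for z in (.07,.09): print('orange',z,onplane(tc,(240,219),z),onplane(tc,(200,225),z), onplane(tc,(228,267.5),z))
print('q', onplane(sc,(235,297),.07), onplane(sc,(281,324),.08))
# wood fit in wrist
w=cv2.inRange(hsv,(8,60,60),(28,255,255)); w[:, :295]=0;w[:,390:]=0;w[265:]=0;w[:80]=0
w=cv2.morphologyEx(w,cv2.MORPH_CLOSE,np.ones((25,25)))
print(fitrect(w,cam,.038))
E
```

```text
[336 119  16  48 675] [343.68592593 142.12296296] ((343.5, 142.5), (47.0, 15.0), 90.0) [array([0.5223, 0.2558]), array([0.5216, 0.2565])]
[336 208  13  45 474] [342.09915612 228.66244726] ((342.0, 230.0), (44.0, 12.0), 90.0) [array([0.5404, 0.1963]), array([0.5391, 0.1989])]
[0.48238032 0.28328616 0.038     ]
[0.5230682  0.14998894 0.038     ]
[0.53929451 0.30152776 0.038     ]
[0.58125005 0.16786673 0.038     ]
orange 0.07 [0.64077527 0.16203212 0.07      ] [0.63784333 0.24549044 0.07      ] [0.54175828 0.19499506 0.07      ]
orange 0.09 [0.63494696 0.1595646  0.09      ] [0.63207038 0.24144703 0.09      ] [0.53779964 0.19190513 0.09      ]
q [0.63510639 0.1642987  0.07      ] [0.53841926 0.19458569 0.08      ]
((530.8858642578125, 226.0380096435547), (61.75969696044922, 140.8206329345703), 17.05730438232422)
```

```bash
python3 -c "
from h import *
s=manip.sense();print(s['tcp_pos'],row(s['tcp_pos'],heading(s),(.540,.195,.061),.2976))"
```

```text
[0.52390838 0.20007811 0.24037561] [-0.958  1.389 17.938  0.   ]
```

Emit:
drive_tool(
  increments=[
    [100,-1.0,1.4,0,0,0,0],
    [100,-1.0,1.4,4,0,0,0],
    [100,-1.0,1.4,8,0,0,0],
    [100,-1.0,1.4,11,0,0,0],
    [100,-1.0,1.4,14,0,0,0],
    [100,-1.0,1.4,16,0,0,0],
    [100,-1.0,1.4,17,0,0,0],
    [100,-1.0,1.4,17.9,0,0,0],
    [100,-1.0,1.4,17.9,0,0,0],
  ],
  force=40,
)

```text
t: 2.65
tcp_pos: [0.5407, 0.1938, 0.0609]
tool_rot: [0.595, 0.804, -0.0, -0.0]
force: [-0.3, -0.1, 0.0]
finger_gap: 0.607
```

```bash
python3 -c "
from h import *
im=manip.snapshot('wrist')[:,:,::-1]; cv2.imwrite('pics/w2.png',cv2.convertScaleAbs(im,alpha=1.4))
s=manip.sense();print(s['t'],s['tcp_pos'],heading(s),s['force'])"
```

```text
2.7 [0.54122556 0.19382256 0.06159331] 0.2963584085312246 [0.49468037 1.11082926 0.75399269]
```

View pics/w2.png

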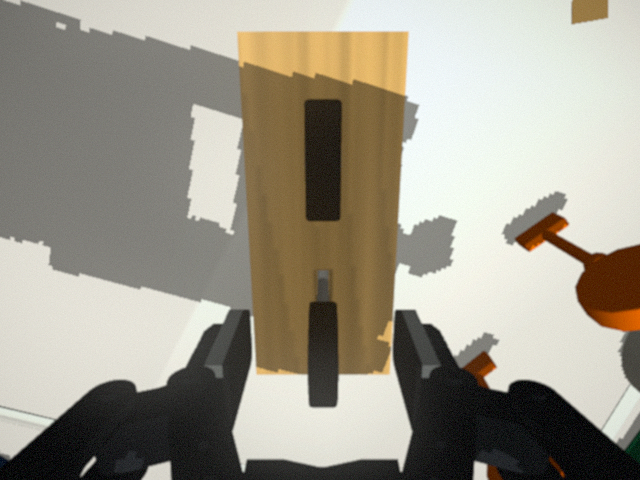

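The head sits midway between the pads (head u≈323, pad edges at 250 and 394). The nearer key's rounded shadow and visible shank fit the round key. I'll close at 60 N.

Emit:
drive_tool(
  increments=[
    [255,0,0,0,0,0,0],
    [255,0,0,0,0,0,0],
    [255,0,0,0,0,0,0],
    [255,0,0,0,0,0,0],
    [255,0,0,0,0,0,0],
    [255,0,0,0,0,0,0],
    [255,0,0,0,0,0,0],
    [255,0,0,0,0,0,0],
    [255,0,0,-1,0,0,0],
    [255,0,0,-2,0,0,0],
    [255,0,0,-4,0,0,0],
    [255,0,0,-7,0,0,0],
    [255,0,0,-11,0,0,0],
    [255,0,0,-14,0,0,0],
    [255,0,0,-14,0,0,0],
  ],
  force=60,
)

```text
t: 4.2
tcp_pos: [0.5441, 0.1942, 0.2068]
tool_rot: [0.595, 0.804, 0.004, 0.004]
force: [1.1, 0.3, -1.2]
finger_gap: 0.094
```

```bash
python3 -c "
from h import *
cam=manip.camera_model('wrist')
im=manip.snapshot('wrist')[:,:,::-1]; cv2.imwrite('pics/w3.png',cv2.convertScaleAbs(im,alpha=1.4)); np.savez('w3.npz',**cam)
s=manip.sense();print(s['t'],s['tcp_pos'],heading(s),s['force'])
c=s['tcp_pos']; th=heading(s); x=np.array([-np.sin(th),np.cos(th),0])
for dz in (.019-.035,): 
  pass
for k,o in dict(head=0,headtop=.017,bit=-.07,bittop=-.058).items():
  P=c+[0,0,.019+o]; print(k,proj(cam,P),proj(cam,P+x*.011),proj(cam,P-x*.011))
print(row(c,th,(.515,-.233,.2),.12))"
```

```text
4.25 [0.54240651 0.19388947 0.20427929] 0.2960911169614196 [-0.26781473 -0.59176656 -1.39674197]
head [317.82332979 349.07522642] [317.73692021 319.91200036] [317.905754   376.89339229]
headtop [317.97346704 380.02332343] [317.88000586 347.94182802] [318.0620902  410.44412195]
bit [317.44701327 271.50433736] [317.38206832 250.39812838] [317.50989086 291.93868078]
bittop [317.49373652 281.13549565] [317.42583478 258.97177835] [317.55935554 302.55411103]
[-40.032 -15.077   0.428   0.176]
```

View pics/w3.png

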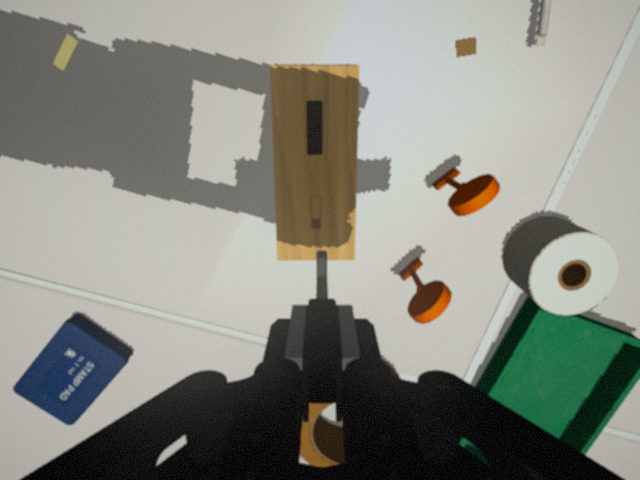

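The round key is lifted, with its shank and bit at (322,255) and aligned with the pads. The block's front slot at (316,212) is empty and the square key is still in place. Next I'll move above the keyway.

Emit:
drive_tool(
  increments=[
    [255,-3,-1,0,0,0,0.02],
    [255,-7,-2.5,0,0,0,0.04],
    [255,-11,-4,0,0,0,0.06],
    [255,-15,-5.5,0,0,0,0.08],
    [255,-19,-7,0,0,0,0.1],
    [255,-23,-8.5,0,0,0,0.12],
    [255,-27,-10,0,0,0,0.14],
    [255,-31,-11.5,0,0,0,0.16],
    [255,-35,-13,0,0,0,0.18],
    [255,-38,-14.2,1,0,0,0.18],
    [255,-40.0,-15.1,2.5,0,0,0.18],
    [255,-40.0,-15.1,3.5,0,0,0.18],
    [255,-40.0,-15.1,3.5,0,0,0.18],
    [255,-40.0,-15.1,3.5,0,0,0.18],
    [255,-40.0,-15.1,3.5,0,0,0.18],
  ],
)

```text
t: 5.75
tcp_pos: [0.5134, -0.2318, 0.1666]
tool_rot: [0.664, 0.747, 0.0, -0.0]
force: [0.3, -0.0, -0.1]
finger_gap: 0.091
```

```bash
python3 -c "
from h import *
cam=manip.camera_model('wrist')
im=manip.snapshot('wrist')[:,:,::-1]; cv2.imwrite('pics/w4.png',cv2.convertScaleAbs(im,alpha=1.4)); np.savez('w4.npz',**cam)
s=manip.sense();print(s['t'],s['tcp_pos'],heading(s),s['q'],s['finger_gap'])"
```

```text
5.8 [ 0.51361855 -0.23196223  0.16681698] 0.11770593228346543 [-6.22529350e-01  5.29470932e-01  1.65233035e+00  1.61598523e-04
  9.59236222e-01 -7.40327957e-01] 0.09326237345360582
```

View pics/w4.png

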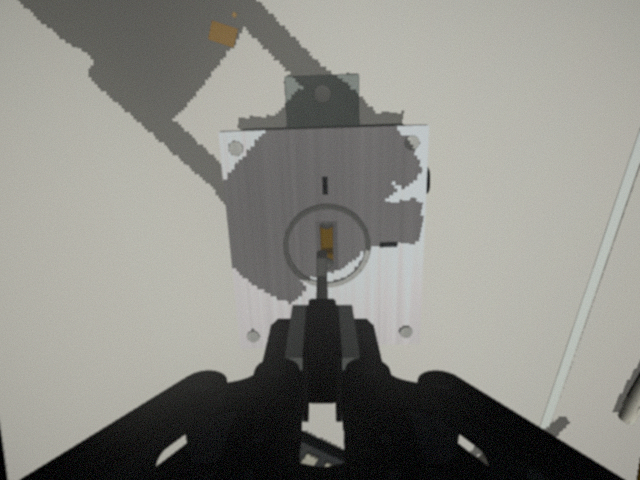

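The view shows the box top with its screws at (236,149), (411,143), (405,331) and (253,336). The ring round the keyway is at about (327,246) and the brass slot at (327,240). The key's bit is at (322,255), in front of it.

```bash
cat > m.py <<'E'
from h import *
import sys
def screws(cam,im,guess,z=.07,hw=12):
    out=[]; g=cv2.cvtColor(im,cv2.COLOR_BGR2GRAY)
    for u,v in guess:
        p=cv2.medianBlur(g,3)[v-hw:v+hw,u-hw:u+hw]
        c=cv2.HoughCircles(cv2.resize(p,None,fx=4,fy=4,interpolation=cv2.INTER_CUBIC),cv2.HOUGH_GRADIENT,1,50,param1=60,param2=8,minRadius=20,maxRadius=42)
        if c is not None: u,v=u-hw+c[0,0,0]/4,v-hw+c[0,0,1]/4
        out.append((u,v))
    return np.array(out)
E
python3 - <<'E'
from m import *
cam=dict(np.load('w4.npz')); im=cv2.imread('pics/w4.png')
sc=screws(cam,im,[(236,149),(411,143),(405,331),(253,336)]); print(sc)
P=np.array([onplane(cam,u,.071) for u in sc])*1000; print(P.round(1)); print('centre',P.mean(0))
for a,b in [(0,3),(1,2)]: d=P[a]-P[b]; print('y-edge yaw',np.arctan2(-d[0],d[1]))
for a,b in [(0,1),(3,2)]: d=P[b]-P[a]; print('x-edge yaw',np.arctan2(d[1],d[0]))
print('ring',onplane(cam,(327,245),.07)*1000)
c=manip.sense()['tcp_pos']; th=.1177; x=np.array([-np.sin(th),np.cos(th),0])
print('bit bottom +end pred',proj(cam,c+[0,0,-.051]+x*.011))
c=cv2.resize(im[200:310,270:380],(600,600),interpolation=cv2.INTER_CUBIC); cv2.imwrite('pics/c4.png',c)
E
```

```text
[[235.125 148.375]
 [407.625 150.125]
 [405.625 333.125]
 [252.875 337.125]]
[[ 459.9 -182.1   71. ]
 [ 553.6 -171.9   71. ]
 [ 572.5 -283.4   71. ]
 [ 477.5 -297.5   71. ]]
centre [ 515.85724107 -233.72287941   71.        ]
y-edge yaw 0.15122284059250826
y-edge yaw 0.16843574026795408
x-edge yaw 0.10779942925700685
x-edge yaw 0.1469675836051019
ring [ 516.4699649  -231.66138467   70.        ]
bit bottom +end pred [322.27197794 253.10658324]
```

View pics/c4.png

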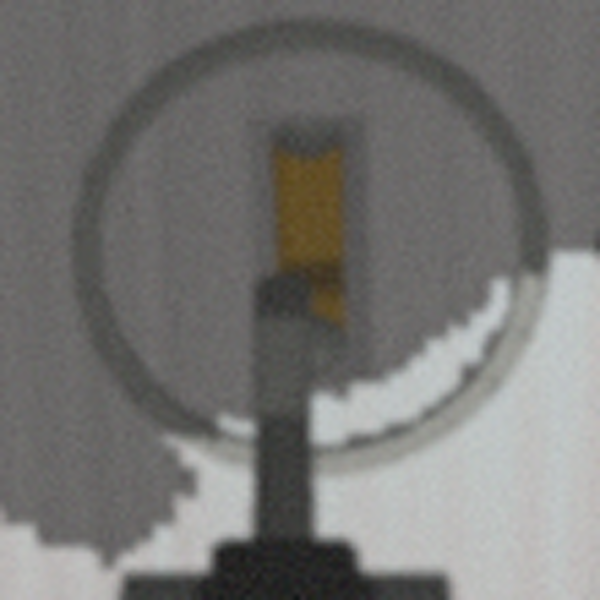

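Emit:
drive_tool(
  increments=[
    [255,-0.1,0.26,1.5,0,0,-0.032],
    [255,-0.1,0.26,3.0,0,0,-0.032],
    [255,-0.1,0.26,3.7,0,0,-0.032],
    [255,-0.1,0.26,3.7,0,0,-0.032],
    [255,-0.1,0.26,3.7,0,0,-0.032],
  ],
)

```text
t: 6.3
tcp_pos: [0.5163, -0.2336, 0.1298]
tool_rot: [0.653, 0.758, 0.0, 0.0]
force: [0.3, -0.3, -0.6]
finger_gap: 0.098
```

```bash
python3 - <<'E'
from m import *
cam=manip.camera_model('wrist'); np.savez('w5.npz',**cam)
im=cv2.convertScaleAbs(manip.snapshot('wrist')[:,:,::-1],alpha=1.4); cv2.imwrite('pics/w5.png',im)
s=manip.sense();print(s['t'],s['tcp_pos'],heading(s))
th=heading(s);c=s['tcp_pos']; x=np.array([-np.sin(th),np.cos(th),0])
print('bit +end',proj(cam,c+[0,0,-.051]+x*.011),'kw pred',proj(cam,(.5163,-.2319,.07)))
cv2.imwrite('pics/c5.png',cv2.resize(im[160:320,220:433],(800,600),interpolation=cv2.INTER_CUBIC))
E
```

```text
6.35 [ 0.51643488 -0.23380714  0.13003712] 0.14838779454011147
bit +end [322.12285964 253.08699821] kw pred [322.37196394 264.11921354]
```

View pics/c5.png

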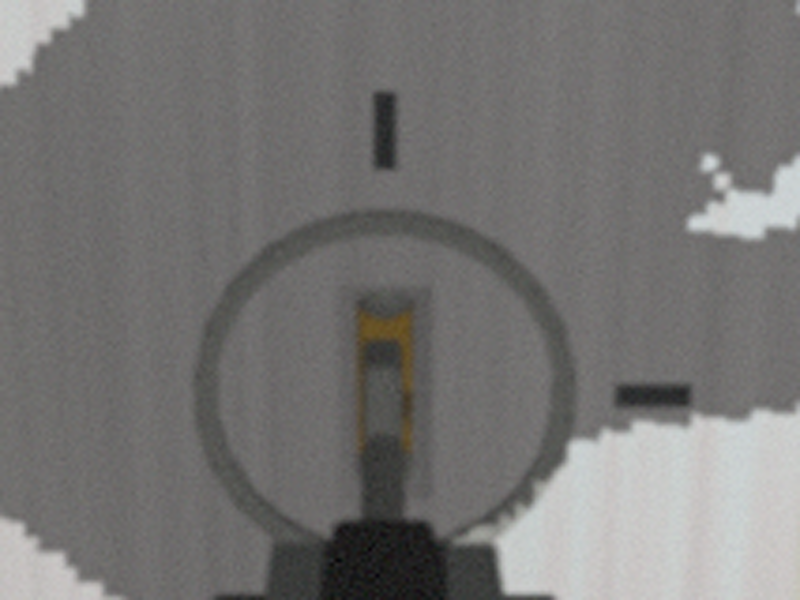

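The bit (382,400 in the crop) lies within the slot (centre u≈385), with parallel sides. The slot's chamfer top edge is at crop y≈288 and the bit end at y≈343. Now I'll convert that to millimetres.

```bash
python3 - <<'E'
from m import *
cam=dict(np.load('w5.npz')); f=lambda u,v:(220+u/3.756,160+v/3.75)
s=manip.sense();th=heading(s);c=s['tcp_pos']
x=np.array([-np.sin(th),np.cos(th),0]);y=np.array([np.cos(th),np.sin(th),0])
for n,uv,z in [('slot outer +end',(385,288),.07),('tick',(385,130),.07),('tickx',(653,396),.07),('ringL',(206,385),.07),('ringR',(565,385),.07),('ringTop',(385,221),.07),('bit+end',(382,343),.079),('bittop+end',(382,365),.091),('slotinner +end',(385,300),.07)]:
    P=onplane(cam,f(*uv),z)-c; print(n,(1000*P@x).round(1),(1000*P@y).round(1))
E
```

```text
slot outer +end 16.4 0.2
tick 37.5 0.2
tickx 1.1 36.3
ringL 2.7 -23.9
ringR 2.7 24.4
ringTop 25.5 0.2
bit+end 11.8 -0.2
bittop+end 13.2 -0.2
slotinner +end 14.7 0.2
```

Offsets are under 0.5 mm. I'll descend past the pins into the free space.

Emit:
drive_tool(
  increments=[
    [255,0.02,0.03,0.4,0,0,0],
    [255,0.02,0.03,0.8,0,0,0],
    [255,0.02,0.03,1.1,0,0,0],
    [255,0.02,0.03,1.3,0,0,0],
    [255,0.02,0.03,1.5,0,0,0],
    [255,0.02,0.03,1.7,0,0,0],
    [255,0.02,0.03,1.9,0,0,0],
    [255,0.02,0.03,2.1,0,0,0],
    [255,0.02,0.03,2.3,0,0,0],
    [255,0.02,0.03,2.5,0,0,0],
    [255,0.02,0.03,2.7,0,0,0],
    [255,0.02,0.03,2.9,0,0,0],
    [255,0.02,0.03,2.9,0,0,0],
  ],
  force=80,
)

```text
t: 7.65
tcp_pos: [0.5157, -0.2331, 0.0997]
tool_rot: [0.653, 0.757, -0.0, -0.001]
force: [-0.8, -0.4, -1.2]
finger_gap: 0.09
```

Emit:
drive_tool(
  increments=[
    [255,0,0,0.2,0,0,0],
    [255,0,0,0.3,0,0,0],
    [255,0,0,0.4,0,0,0],
    [255,0,0,0.5,0,0,0],
    [255,0,0,0.5,0,0,0],
  ],
)

```text
t: 8.15
tcp_pos: [0.5161, -0.2335, 0.0952]
tool_rot: [0.653, 0.757, -0.0, -0.0]
force: [0.3, -0.4, -1.2]
finger_gap: 0.094
```

Emit:
drive_tool(
  increments=[
    [255,0,0,0.2,0,0,0],
    [255,0,0,0.4,0,0,0],
    [255,0,0,0.6,0,0,0],
    [255,0,0,0.7,0,0,0],
    [255,0,0,0.7,0,0,0],
  ],
)

```text
t: 8.65
tcp_pos: [0.5161, -0.2334, 0.0881]
tool_rot: [0.653, 0.757, -0.0, -0.0]
force: [-0.3, 0.2, -0.7]
finger_gap: 0.094
```

```bash
python3 - <<'E'
from m import *
cam=manip.camera_model('wrist')
im=cv2.convertScaleAbs(manip.snapshot('wrist')[:,:,::-1],alpha=1.4)
sc=cv2.convertScaleAbs(manip.snapshot('scene')[:,:,::-1],alpha=1.6); cv2.imwrite('pics/s6.png',sc)
s=manip.sense();print(s['t'],s['tcp_pos'],heading(s),s['force'],s['ft_torque'],s['q'][5])
a=cv2.resize(im[160:400,220:433],(400,450),interpolation=cv2.INTER_CUBIC);b=cv2.resize(sc[130:265,340:460],(400,450),interpolation=cv2.INTER_CUBIC)
cv2.imwrite('pics/c6.png',np.hstack([a,b]))
E
```

```text
8.75 [ 0.51618227 -0.23352619  0.08827249] 0.1479510042646517 [-0.05308479  0.66873567 -0.76905604] [ 0.05006713 -0.01474083 -0.05773325] -0.7699909748840854
```

View pics/c6.png

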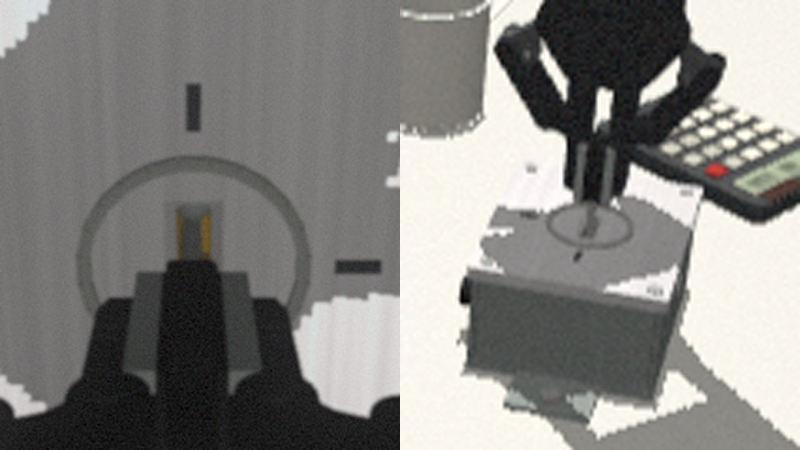

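The key is in the slot, and its head sits in the pads as before (head edge row 300, pad row 305), so it hasn't slipped. The underside is at about 37 mm. I'll push gently until it bottoms.

Emit:
drive_tool(
  increments=[
    [255,0,0,0.1,0,0,0],
    [255,0,0,0.2,0,0,0],
    [255,0,0,0.3,0,0,0],
    [255,0,0,0.3,0,0,0],
  ],
)

```text
t: 9.15
tcp_pos: [0.5165, -0.2337, 0.0872]
tool_rot: [0.653, 0.758, -0.0, 0.001]
force: [-1.7, 1.4, 10.9]
finger_gap: 0.089
```

It is bottomed (10.9 N upward at TCP z 0.087). I'll ease the push a little and turn clockwise.

Emit:
drive_tool(
  increments=[
    [255,0,0,-0.1,0,0,0],
    [255,0,0,-0.1,0,0,0.08],
    [255,0,0,-0.1,0,0,0.16],
    [255,0,0,-0.1,0,0,0.24],
    [255,0,0,-0.1,0,0,0.32],
    [255,0,0,-0.1,0,0,0.4],
    [255,0,0,-0.1,0,0,0.48],
    [255,0,0,-0.1,0,0,0.56],
    [255,0,0,-0.1,0,0,0.64],
    [255,0,0,-0.1,0,0,0.72],
    [255,0,0,-0.1,0,0,0.8],
    [255,0,0,-0.1,0,0,0.8],
  ],
)

```text
t: 10.35
tcp_pos: [0.5154, -0.2335, 0.0872]
tool_rot: [0.896, 0.443, -0.001, -0.0]
force: [-4.1, -0.9, 7.8]
finger_gap: 0.093
```

```bash
python3 -c "
from h import *
s=manip.sense();print(s['t'],s['tcp_pos'],heading(s),s['force'],s['ft_torque'],s['finger_gap'],s['q'][5])"
```

```text
10.35 [ 0.51543657 -0.23349416  0.08722899] -0.6524762084801026 [-4.06739434 -0.88159107  7.84805614] [0.01409179 0.66735491 0.05338598] 0.0934368958423917 0.03116936482750788
```

Emit:
drive_tool(
  increments=[
    [255,0,0,0,0,0,0.08],
    [255,0,0,0,0,0,0.16],
    [255,0,0,0,0,0,0.24],
    [255,0,0,0,0,0,0.32],
    [255,0,0,0,0,0,0.4],
    [255,0,0,0,0,0,0.48],
    [255,0,0,0,0,0,0.56],
    [255,0,0,0,0,0,0.64],
    [255,0,0,0,0,0,0.72],
    [255,0,0,0,0,0,0.8],
    [255,0,0,0,0,0,0.83],
    [255,0,0,0,0,0,0.83],
    [255,0,0,0,0,0,0.83],
  ],
)

```text
t: 11.65
tcp_pos: [0.5146, -0.2324, 0.0872]
tool_rot: [0.999, 0.045, -0.002, -0.001]
force: [-3.7, 2.3, 8.9]
finger_gap: 0.091
```

```bash
python3 - <<'E'
from m import *
s=manip.sense();print(s['t'],s['tcp_pos'],heading(s),s['force'],s['ft_torque'],s['finger_gap'],s['q'][5])
w=cv2.convertScaleAbs(manip.snapshot('wrist')[:,:,::-1],alpha=1.6)
t=cv2.convertScaleAbs(manip.snapshot('scene')[:,:,::-1],alpha=1.6)
a=cv2.resize(w[180:360,230:410],(400,400),interpolation=cv2.INTER_CUBIC);b=cv2.resize(t[140:240,350:450],(400,400),interpolation=cv2.INTER_CUBIC)
cv2.imwrite('pics/c7.png',np.hstack([a,b]))
E
```

```text
11.65 [ 0.51463781 -0.23239294  0.08720979] -1.481097015647881 [-3.67599878  2.26613097  8.91344934] [0.48382974 0.81860853 0.1060695 ] 0.09073556838565817 0.8596361928963754
```

View pics/c7.png

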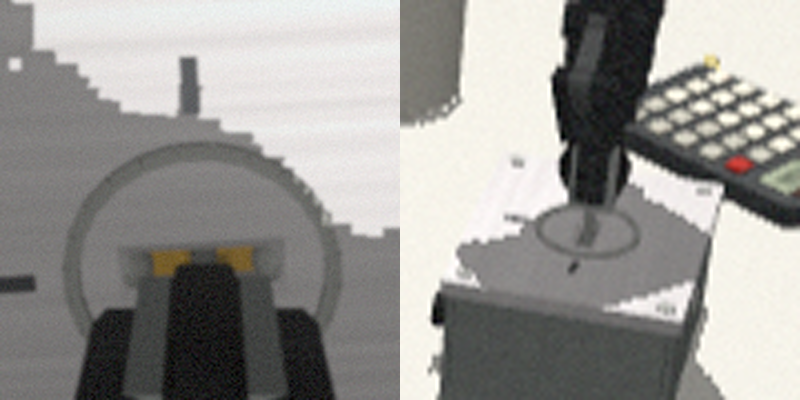

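The slot now lies crosswise in the tool frame, with the key head still in the pads. The moment about the vertical is 0.106 N m, which is the spring at about 1.5 rad. I'll hold briefly to settle, then hand in.

Emit:
drive_tool(
  increments=[
    [255,0,0,0,0,0,0.02],
    [255,0,0,0,0,0,0.02],
    [255,0,0,0,0,0,0.02],
    [255,0,0,0,0,0,0.02],
    [255,0,0,0,0,0,0.02],
  ],
)

```text
t: 12.25
tcp_pos: [0.5146, -0.2324, 0.0872]
tool_rot: [0.999, 0.035, -0.002, -0.001]
force: [-3.8, 2.2, 9.6]
finger_gap: 0.092
```

```bash
python3 -c "
from h import *
s=manip.sense();print(s['t'],s['tcp_pos'],heading(s),s['force'],s['ft_torque'],s['finger_gap'])
print(manip.sign_off())"
```

```text
12.25 [ 0.51459615 -0.23235797  0.0872106 ] -1.5010344647226308 [-3.75195684  2.21011416  9.59504259] [0.50386085 0.80383217 0.13066724] 0.0919636466293206
the job is handed in; nothing more can be done
None
```

I took the round-headed key from the block, pushed it home in the switch, and turned it clockwise. I handed in at 12.25 s, still gripping it and holding it turned; no verdict was reported.

- **Fully home:** the key bottomed at TCP z 0.087 m with about 11 N of upward force. From the grip geometry that puts its underside at about 36 mm. The core let it in without any wiggling.
- **Turn:** the tool turned about 1.65 rad. The measured moment about the vertical was 0.106–0.13 N m, which fits the core spring near its end. Allowing for the play in the core, I estimate the core at about 1.5 rad; I could not read its angle directly.
- **Grip:** the grip is set at 80 N, and the opening matches the 9 mm head. About 4 N of sideways force remains on the tool.
- **Position:** the TCP moved about 2 mm during the turn. I estimate the key at about 1 mm from the keyway's axis, against the 5 mm allowed.
- **Other things on the table:** the square key was still in its slot when I lifted the round one. I saw no contact with the tape roll, ink pad, label roll or orange look-alikes, but did not measure their positions again at the end.

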